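# Stack two clay tiles to dry with spacer sticks and a weight

## Task

Build the drying stack in the middle of the white plaster bat: first the terracotta tile flat and lengthwise along the bat, then the two spacer sticks crosswise on it, centred across its width, one about 25 mm in from each end, then the blue tile on the sticks exactly over the terracotta one, and last the steel weight standing upright on the middle of the blue tile. Set each piece down rather than dropping it, and leave the glaze jar, the brush pot and the spatula where they are.

Things in the scene. Friction and masses are not known exactly. Their poses are not given: they have to be found in the camera images.
- plaster_bat: fixed plaster drying bat, an off-white flat slab 170 x 100 x 12 mm on the table. Origin at the centre of its underside, so its top face is 12 mm above; x along its 170 mm length, y along its 100 mm width, z up; its ends are alike.
- red_tile: terracotta (orange-brown) clay tile, a flat rigid bar 140 x 56 x 12 mm, about 190 g, loose, lying flat on the table at the start. Origin at the centre of its underside; x along its 140 mm length, y along its 56 mm width, z up; the two ends and two faces are alike.
- blue_tile: blue clay tile, a flat rigid bar 140 x 56 x 12 mm, about 190 g, loose, lying flat on the table at the start. Origin at the centre of its underside; x along its 140 mm length, y along its 56 mm width, z up; the two ends and two faces are alike.
- pale_stick: spacer stick, pale bare wood, 90 mm long with a 14 x 14 mm square section, 20 g, loose, lying on the table at the start. Origin at the centre of the stick (7 mm above what it lies on); x along its length, z up; either end may face either way. The two sticks are interchangeable.
- green_stick: spacer stick, painted green, 90 mm long with a 14 x 14 mm square section, 20 g, loose, lying on the table at the start. Origin at the centre of the stick (7 mm above what it lies on); x along its length, z up; either end may face either way. The two sticks are interchangeable.
- weight: dark steel cylinder with a brass-coloured disc inlaid on top: 44 mm diameter, 45 mm high, about 450 g, loose, standing upright. Origin at the centre of its underside, z up its axis.
- glaze_jar: bystander, not to be moved: loose closed jar with a red cap, 60 mm diameter, 62 mm high, standing to one side. Origin at the centre of its underside, z up.
- brush_pot: bystander, not to be moved: loose white pot, 68 mm diameter and 80 mm high, holding brushes that reach 155 mm high and lean outward, standing to one side. Origin at the centre of its underside, z up.
- spatula: bystander, not to be moved: loose spatula 200 mm long with a 65 mm wide steel blade and a wooden handle, lying flat on the table beyond the work. Origin under its middle, x along its length towards the blade.
Things that resemble listed ones, but are neither listed nor needed, are in the scene too. Of the things that look like the pale_stick, take the one that is nearest to the robot's base at the start.

How it is judged:
By the outcome, as a careful person would: the job done as asked, in the order asked, and still so for the second after the job is handed in, with the robot touching nothing.
It also fails if it takes over 136 s, if anything falls off the work surface, if the arm or the gripper's body presses on something with over 40 N, if the wrist force passes 120 N, or if a joint passes its speed limit or range.

## Robot

A 6-joint arm with a two-finger parallel gripper is mounted at the origin on the work surface. World frame = base frame: x ahead of the robot, y to its left, z up, the work surface at z = 0. Lengths are in m, angles in degrees, forces in N, time in s.
With the tool pointing down it reaches from about 0.425 to 1.125 m from the base axis. Payload 14.9 kg.
Tool frame: the origin (TCP) lies between the finger pads; the fingertips stand 14 mm ahead of it and the grasp point (between the pads) lies 5 mm behind it (robot.finger_overhang is the distance from the TCP to the fingertips, in m); x points along the fingers, y is the direction in which the jaws open and shut, and the axes are right-handed (so a half turn about x gives the same grasp; the last joint's range is limited). The gripper opens to 91 mm and grips with 3 to 60 N. Pads are 32 mm wide; open, the fingers measure 118 mm over their backs; the gripper's body (76 mm by 178 mm) begins 60 mm behind the grasp point.
Start: joints at [61.518, 21.709, 99.362, -0, 58.929, -1.908], TCP at [0.313, 0.626, 0.228] pointing down, gripper open.
Joint ranges: [-158.91, 158.91], [-42.39, 125.64], [0.06, 152.35], [-60.88, 240.88], [17.5, 164.5], [-176.32, 176.32]. Speed limits (degrees/s): [108.29, 108.29, 136.94, 180, 180, 180].

## Interface

Orientations are given as a 3x3 rotation matrix whose columns are the frame's x, y, z axes.
In Python, from workcell import readout, cams, robot gives the robot as it stands.
- The arm moves only by the shell command python3 -m jog 'ROWS' [OPENING] [FORCE]. ROWS is JSON, a list of rows, each a list of 6 numbers: the shift along the world's x, y, z in mm, then the turn, a rotation vector about the world's x, y, z in degrees. A call has exactly 10 rows; each row is the pose to reach, as a shift and turn from the pose commanded when the call began; what a row does not reach only later rows make up. A row lasts 1/10 s, in which the tool goes at most 50 mm and 8.59 degrees, less where a joint would pass 70% of its speed; a pose out of reach is approached as far as the arm can. A call with a gripper value outside its range is refused whole. OPENING is the opening, from -1 (shut) to 1 (fully open), so that 0 is half open, set as the call begins (- or left out, the last holds). The fingers move at their own pace and stop on an object; FORCE is the grip in N (left out, the last holds). Time passes only in rows, so rows that repeat a pose let the fingers close, or fill a call up. It gives the time, the measured TCP pose, the force and the opening at its end, in the units of the state.
- readout.get_state(): the state, without advancing time (a new reading comes with each control period).
- cams.get_image(name): name is "scene" or "top"; returns a dict with "color" (480x640x3 uint8, blue, green, red), "mtx" (3x3 intrinsics, pixels), "view" (4x4, takes a point from world to camera coordinates). Camera axes: x right, y up, looking along -z (the intrinsics and any distortion apply to the point x, -y, -z); pixel columns grow to the right and rows downward; lengths in m; the calibration is good to about 2 mm. A picture is of the moment at which its call begins. There is no depth.
- robot.sign_off(): hands the job in, once; it reports no verdict.
The state is a dict: "t": time; "qpos": joint angles; "joint_vel": joint speeds; "effort": joint torques, N m; "ee_pos": TCP position; "tool_rot": TCP orientation; "contact_force": force on the tool from outside, world axes, zero at the start; "moment": the same for the moment, N m; "grip_width": opening from 0.0 (shut) to 1.0 (fully open).
Only numpy, scipy, OpenCV 4.12 (cv2) and the standard library are available. Lean on these libraries where they do the work, as an engineer would, in place of code of your own. Each camera call takes 0.05 s, during which the arm holds its last target. There are 200 camera calls.

## Working session

There is one attempt and no reset: what is moved stays moved. The work goes in short steps, Python scripts to look and compute and a shell command to move; the robot and the scene stay as the last step left them, time stands still between calls to the robot, and variables do not carry over. Pictures are saved under pics/ and viewed, about 12 in all and at most 16, crops included, and the job is handed in when it is done.

```bash
ls; mkdir -p pics; python3 - <<'E'
from workcell import readout,cams,robot
import cv2,numpy as np
s=readout.get_state(); print({k:np.round(v,3).tolist() for k,v in s.items()}); print(robot.finger_overhang)
for n in("scene","top"):
    d=cams.get_image(n); cv2.imwrite(f"pics/{n}0.png",d["color"]); print(n,np.round(d["mtx"],1).tolist(),np.round(d["view"],3).tolist(),[k for k in d])
E
```

```text
pics
{'t': 0.0, 'qpos': [61.519, 21.737, 99.396, -0.001, 58.927, -1.906], 'joint_vel': [-0.039, -0.03, 0.012, 0.053, 0.031, 0.0], 'effort': [0.002, -76.373, -43.437, 0.065, 0.042, -0.0], 'ee_pos': [0.313, 0.626, 0.227], 'tool_rot': [[-0.0, 0.447, 0.894], [-0.001, 0.894, -0.447], [-1.0, -0.001, -0.0]], 'contact_force': [0.498, 0.155, -0.637], 'moment': [-0.003, 0.06, -0.011], 'grip_width': 0.999}
0.014
scene [[484.6, 0.0, 313.1], [0.0, 484.6, 246.4], [0.0, 0.0, 1.0]] [[-0.26, 0.965, 0.016, 0.179], [-0.791, -0.223, 0.57, 0.481], [0.554, 0.136, 0.821, -1.476], [0.0, 0.0, 0.0, 1.0]] ['color', 'mtx', 'view']
top [[438.4, 0.0, 319.5], [0.0, 438.4, 236.8], [0.0, 0.0, 1.0]] [[0.01, -1.0, 0.026, -0.022], [0.983, 0.015, 0.184, -0.621], [-0.184, 0.023, 0.983, -0.992], [0.0, 0.0, 0.0, 1.0]] ['color', 'mtx', 'view']
```

View pics/scene0.png

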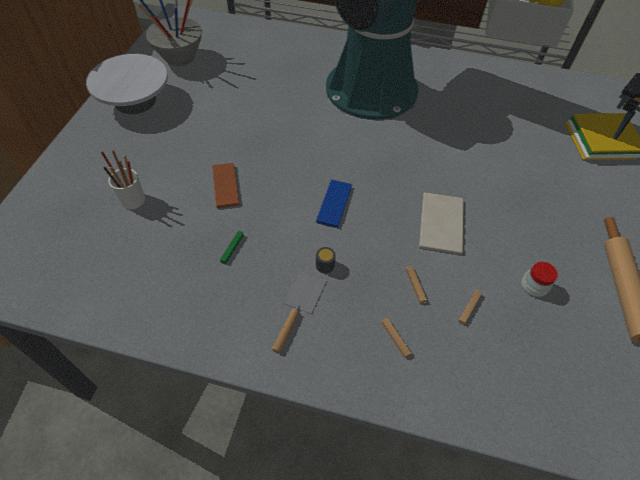

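View pics/top0.png

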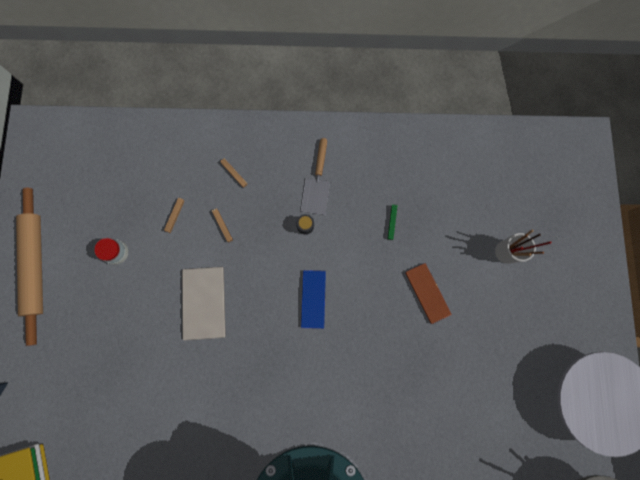

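The scene view shows terracotta at (226,185), blue (334,203), bat (442,222), weight (325,260) next to the spatula, green stick (232,247), jar (540,280) and pot (127,188). There are three pale sticks: (416,285), (471,308) and (397,338), which are (221,225), (173,214) and (233,172) in the top view. The one at top (221,225) looks nearest the base. I'll measure them all.

```bash
cat > h.py <<'E'
from workcell import readout,cams,robot
import cv2,numpy as np
R={"red":((3,110,60),(13,255,255)),"blue":((105,120,60),(130,255,255)),"green":((55,110,40),(85,255,255)),
   "pale":((8,60,90),(22,170,255)),"bat":((12,8,140),(40,60,255)),"brass":((15,90,70),(30,255,255))}
ROI={"top":(140,110,460,345),"scene":(190,150,500,365)}
def grab(tag=None):
    D={n:cams.get_image(n) for n in("scene","top")}
    for n in D:
        D[n]["P"]=np.diag([1,-1,-1])@D[n]["view"][:3]
        if tag: cv2.imwrite(f"pics/{n}{tag}.png",D[n]["color"])
    return D
def cast(d,px,z):
    P=d["P"];Rm=P[:,:3];c=-Rm.T@P[:,3]
    v=(Rm.T@np.linalg.inv(d["mtx"])@np.c_[np.reshape(px,(-1,2)),np.ones(len(np.reshape(px,(-1,2))))].T).T
    return c+v*((z-c[2])/v[:,2])[:,None]
def tri(D,a,b):   # a: scene px, b: top px
    X=cv2.triangulatePoints(D["scene"]["mtx"]@D["scene"]["P"],D["top"]["mtx"]@D["top"]["P"],np.float64(a).reshape(2,1),np.float64(b).reshape(2,1)); return (X[:3]/X[3]).ravel()
def proj(d,p):
    q=d["mtx"]@(d["P"]@np.append(p,1)); return q[:2]/q[2]
def blobs(d,n,col,amin=25,roi=None):
    x0,y0,x1,y1=roi or ROI[n]
    m=cv2.inRange(cv2.cvtColor(d["color"],cv2.COLOR_BGR2HSV),*map(np.array,R[col]))
    k=np.zeros_like(m);k[y0:y1,x0:x1]=m[y0:y1,x0:x1]
    cs=cv2.findContours(k,cv2.RETR_EXTERNAL,cv2.CHAIN_APPROX_NONE)[0]
    return sorted([c for c in cs if cv2.contourArea(c)>amin],key=cv2.contourArea,reverse=True)
def cen(c): 
    m=cv2.moments(c); return np.array([m["m10"],m["m01"]])/m["m00"]
def rect(d,c,z):
    """min-area rectangle (mm, deg) of a contour cast onto height z"""
    p=cast(d,c.reshape(-1,2).astype(float),z)[:,:2]*1000
    (x,y),(w,h),a=cv2.minAreaRect(p.astype(np.float32))
    if w<h: w,h,a=h,w,a+90
    return np.round([x,y,w,h,(a+90)%180-90],1)
E
python3 - <<'E'
from h import *
D=grab()
Z={"red":.012,"blue":.012,"green":.014,"pale":.014,"bat":.012,"brass":.045}
for c in R:
  for n in D:
    for b in blobs(D[n],n,c,8 if c=="brass" else 25): print(c,n,np.round(cen(b),1),cv2.contourArea(b),rect(D[n],b,Z[c]))
for c in("red","blue","green","bat","brass"):
    a,b=[blobs(D[n],n,c,8)for n in("scene","top")]
    if a and b: print(c,"tri mm",np.round(tri(D,cen(a[0]),cen(b[0]))*1000,1))
E
```

```text
red scene [225.1 185.1] 859.5 [ 497.5 -283.3  145.9   54.3   25.5]
red top [427.7 293. ] 1208.5 [ 494.3 -282.4  138.7   55.4   25.6]
blue scene [333.8 202.9] 929.0 [479.5  -3.2 145.4  55.   -1.3]
blue top [313.  299.1] 1229.0 [477.   -0.8 138.2  55.8  -1.1]
green scene [231.4 246.8] 197.0 [ 674.2 -198.4   93.4   17.4   -7.9]
green top [391.9 221.8] 156.5 [ 671.  -197.4   88.9   14.5   -7.4]
pale scene [224.7 183.8] 826.0 [ 495.2 -285.2  138.7   55.4   25.7]
pale scene [395.4 337. ] 311.5 [795.7 202.9  90.6  18.4  42.5]
pale scene [284.4 329.6] 263.5 [839.7 -20.3 100.5  14.4  -7.7]
pale scene [415.5 283.7] 253.0 [658.2 225.3  91.6  19.   28.9]
pale scene [470.1 305.9] 211.0 [680.6 347.   89.8  14.2 -19.5]
pale scene [325.3 254.4] 121.0 [637.7  14.1  32.2  30.3 -74.3]
pale top [428.2 293. ] 1156.0 [ 494.2 -283.6  139.4   54.    25.6]
pale top [173.9 214.9] 222.0 [680.1 349.4  89.9  18.4 -19.5]
pale top [321.5 156.1] 183.0 [842.6 -18.   99.9  16.2  -8.4]
pale top [221.9 225. ] 176.5 [655.7 229.3  92.   14.4  28.4]
pale top [233.4 172.4] 164.0 [794.  207.2  92.4  14.4  42.7]
pale top [30
[... 265 characters left out ...]
5.0 [811.  201.3  84.9  16.2  43. ]
brass scene [415.8 284.2] 224.5 [678.5 222.8  89.   16.5  28.7]
brass scene [469.7 306.9] 191.0 [702.1 339.4  91.8  12.6 -19.5]
brass scene [325.3 254.5] 123.5 [658.2  18.1  31.1  29.3 -74.3]
brass top [173.9 214.6] 157.0 [672.7 340.2  85.   16.4 -19.5]
brass top [320.8 155.8] 157.0 [829.7 -15.4  94.   16.4  -7.1]
brass top [221.7 224.9] 125.5 [648.7 222.8  86.1  11.8  28.4]
brass top [305. 222.] 125.0 [659.9  21.5  30.   29.3   0.9]
brass top [234.5 173.9] 98.0 [783.  202.1  85.7  12.3  42.5]
red tri mm [ 493.9 -285.2    4.3]
blue tri mm [475.8  -2.6   5.2]
green tri mm [ 672.3 -199.8    9. ]
bat tri mm [462.4 263.3   6.2]
brass tri mm [806.  146.2 164.8]
```

```bash
python3 - <<'E'
from h import *
D=grab()
S,T=D["scene"],D["top"]
near=lambda n,c,p:min(blobs(D[n],n,c,20),key=lambda b:np.linalg.norm(cen(b)-p))
def quad(n,b):
    q=cv2.minAreaRect(b); return cv2.boxPoints(q)
def corners(n,b):   # 4-corner polygon, ordered by world angle
    e=cv2.approxPolyN(b,4,ensure_convex=True).reshape(-1,2).astype(float)
    w=cast(D[n],e,.012)[:,:2]; return e,w
for c,ps,pt in(("red",(225,185),(428,293)),("blue",(334,203),(313,299)),("bat",(441,222),(203,303)),("pale",(415,284),(222,225)),("green",(231,247),(392,222)),("brass",(325,254),(305,222))):
    a,b=near("scene",c,ps),near("top",c,pt)
    print(c,"centre",np.round(tri(D,cen(a),cen(b))*1000,1))
    if c!="brass":
        ea,wa=corners("scene",a);eb,wb=corners("top",b)
        for p,w in zip(ea,wa):
            j=np.argmin(np.linalg.norm(wb-w,axis=1)); print("   corner",np.round(tri(D,p,eb[j])*1000,0))
for nm,px,z in(("jar",(107,249),.062),("pot",(521,247),.08),("blade",(315,195),.0)):print(nm,np.round(cast(T,px,z)*1000))
i=S["color"][230:360,300:500]; j=T["color"][130:260,140:340]
cv2.imwrite("pics/crop1.png",cv2.resize(np.hstack([i,j]),(800,260),interpolation=cv2.INTER_CUBIC))
E
```

```text
red centre [ 493.9 -285.     4.9]
   corner [ 546. -231.    3.]
   corner [ 571. -280.    5.]
   corner [ 443. -339.   12.]
   corner [ 421. -289.   15.]
blue centre [475.8  -2.5   5.4]
   corner [409.  28.  13.]
   corner [547.  23.   5.]
   corner [546. -32.   4.]
   corner [407. -29.  13.]
bat centre [462.4 263.2   6.3]
   corner [380. 302.  14.]
   corner [542. 315.  13.]
   corner [548. 222.  13.]
   corner [386. 209.  13.]
pale centre [656.6 227.3  11.3]
   corner [693. 254.  18.]
   corner [700. 242.  11.]
   corner [622. 198.  10.]
   corner [611. 211.  12.]
green centre [ 672.5 -199.8    9.2]
   corner [ 628. -181.   20.]
   corner [ 717. -199.    7.]
   corner [ 717. -213.    8.]
   corner [ 626. -202.    9.]
brass centre [659.4  20.1  47.3]
jar [[584. 484.  62.]]
pot [[ 600. -490.   80.]]
blade [[741.  -3.   0.]]
```

View pics/crop1.png

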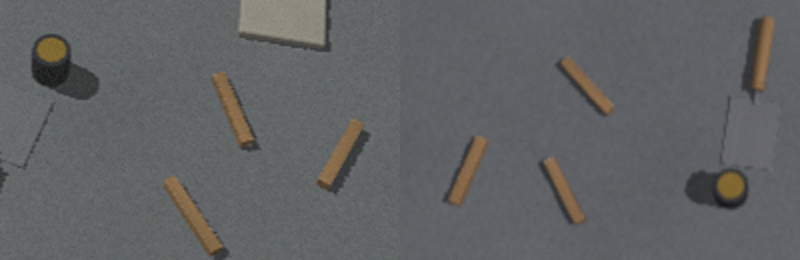

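The crop confirms the choice: the pale stick at scene (416,285) / top (221,225), 695 mm from the base. The other two are at 764 and 820 mm. Measured heights (tiles and bat about 13, sticks about 12, weight about 47 mm) agree with the text. Now I'll go to the terracotta tile at (494,-283), 25.6°.

```bash
python3 -m jog '[[20,-45,0,0,0,5.2],[40,-90,0,0,0,10.4],[60,-135,0,0,0,15.6],[80,-180,0,0,0,20.8],[100,-225,0,0,0,26],[120,-270,0,0,0,31.2],[140,-315,0,0,0,36.4],[160,-360,0,0,0,41.6],[180,-405,0,0,0,46.8],[200,-450,0,0,0,52.2]]' 1 30
python3 -m jog '[[-2,-46,-12,0,0,0],[-4,-92,-24,0,0,0],[-6,-138,-36,0,0,0],[-8,-184,-48,0,0,0],[-10,-230,-60,0,0,0],[-12,-276,-72,0,0,0],[-14,-322,-84,0,0,0],[-16,-368,-100,0,0,0],[-18,-414,-114,0,0,0],[-19,-459.5,-128,0,0,0]]'
```

```text
t: 1.3
ee_pos: [0.5137, 0.1741, 0.2282]
tool_rot: [[0.001, -0.436, 0.9], [0.0, 0.9, 0.436], [-1.0, -0.0, 0.001]]
contact_force: [-0.2, 0.1, 0.2]
grip_width: 0.999
t: 2.3
ee_pos: [0.4937, -0.2854, 0.0994]
tool_rot: [[0.0, -0.432, 0.902], [-0.0, 0.902, 0.432], [-1.0, -0.0, 0.0]]
contact_force: [1.2, 0.4, -0.3]
grip_width: 0.996
```

```bash
python3 -m jog '[[0,0,-15,0,0,0],[0,0,-30,0,0,0],[0,0,-45,0,0,0],[0,0,-58,0,0,0],[0,0,-68,0,0,0],[0,0,-76,0,0,0],[0,0,-80,0,0,0],[0,0,-83,0,0,0],[0,0,-83,0,0,0],[0,0,-83,0,0,0]]'
python3 -m jog '[[0,0,0,0,0,0],[0,0,0,0,0,0],[0,0,0,0,0,0],[0,0,0,0,0,0],[0,0,0,0,0,0],[0,0,0,0,0,0],[0,0,0,0,0,0],[0,0,0,0,0,0],[0,0,0,0,0,0],[0,0,0,0,0,0]]' -1 30
```

```text
t: 3.3
ee_pos: [0.4943, -0.2836, 0.0172]
tool_rot: [[0.0, -0.432, 0.902], [-0.0, 0.902, 0.432], [-1.0, -0.0, 0.0]]
contact_force: [0.3, -0.2, 0.3]
grip_width: 1.003
t: 4.3
ee_pos: [0.4942, -0.2835, 0.017]
tool_rot: [[0.0, -0.433, 0.902], [-0.0, 0.902, 0.433], [-1.0, -0.0, 0.0]]
contact_force: [-0.8, -0.2, 2.5]
grip_width: 0.61
```

```bash
python3 -m jog '[[0,0,25,0,0,0],[0,0,60,0,0,0],[-2,20,80,0,0,-2],[-4,65,80,0,0,-4],[-7,110,80,0,0,-6],[-9,155,80,0,0,-8],[-12,200,80,0,0,-10],[-14,245,80,0,0,-12],[-17,290,80,0,0,-14],[-20,335,80,0,0,-16]]'
python3 -m jog '[[-2,45,0,0,0,-2],[-4,90,0,0,0,-4],[-7,135,0,0,0,-5.3],[-9,180,0,0,0,-5.3],[-10,205,0,0,0,-5.3],[-10,210.5,0,0,0,-5.3],[-10,210.5,-10,0,0,-5.3],[-10,210.5,-25,0,0,-5.3],[-10,210.5,-40,0,0,-5.3],[-10,210.5,-50,0,0,-5.3]]'
python3 -c "
from h import *
grab('1')"
```

```text
t: 5.3
ee_pos: [0.4736, 0.0533, 0.0969]
tool_rot: [[0.0, -0.166, 0.986], [0.0, 0.986, 0.166], [-1.0, 0.0, 0.0]]
contact_force: [0.7, -0.3, -1.1]
grip_width: 0.612
t: 6.3
ee_pos: [0.4634, 0.2608, 0.0448]
tool_rot: [[-0.002, -0.074, 0.997], [-0.001, 0.997, 0.074], [-1.0, -0.001, -0.002]]
contact_force: [0.3, 0.5, -1.7]
grip_width: 0.613
```

View pics/scene1.png

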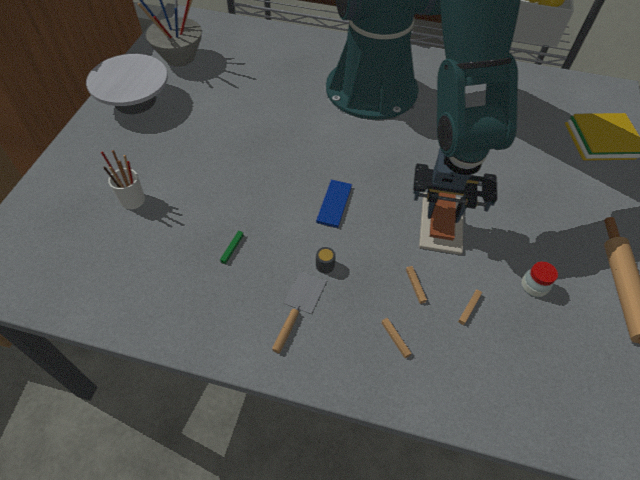

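The tile is held level over the bat at scene (445,215). Setting it down now.

```bash
python3 -m jog '[[0,0,-4,0,0,0],[0,0,-8,0,0,0],[0,0,-11,0,0,0],[0,0,-13,0,0,0],[0,0,-14.5,0,0,0],[0,0,-15.5,0,0,0],[0,0,-16.5,0,0,0],[0,0,-17.2,0,0,0],[0,0,-17.6,0,0,0],[0,0,-17.6,0,0,0]]'
```

```text
t: 7.4
ee_pos: [0.4642, 0.2621, 0.0293]
tool_rot: [[-0.0, -0.075, 0.997], [0.0, 0.997, 0.075], [-1.0, 0.0, -0.0]]
contact_force: [0.2, 0.1, -2.4]
grip_width: 0.613
```

```bash
python3 -m jog '[[0,0,-0.3,0,0,0],[0,0,-0.5,0,0,0],[0,0,-0.7,0,0,0],[0,0,-0.7,0,0,0],[0,0,-0.7,0,0,0],[0,0,-0.7,0,0,0],[0,0,-0.7,0,0,0],[0,0,-0.7,0,0,0],[0,0,-0.7,0,0,0],[0,0,-0.7,0,0,0]]'
```

```text
t: 8.4
ee_pos: [0.4642, 0.2621, 0.029]
tool_rot: [[-0.0, -0.075, 0.997], [-0.0, 0.997, 0.075], [-1.0, -0.0, -0.0]]
contact_force: [-2.4, -1.2, 6.5]
grip_width: 0.61
```

```bash
python3 -m jog '[[0,0,0,0,0,0],[0,0,0,0,0,0],[0,0,0,0,0,0],[0,0,0,0,0,0],[0,0,0,0,0,0],[0,0,8,0,0,0],[0,0,25,0,0,0],[0,0,50,0,0,0],[0,0,80,0,0,0],[0,0,100,0,0,0]]' 0.56
python3 -m jog '[[20,-44,0,0,0,-1],[40,-88,0,0,0,-2],[60,-132,0,0,0,-4],[80,-176,0,0,0,-6],[100,-220,0,0,0,-8],[120,-264,0,0,0,-10],[140,-308,0,0,0,-11.9],[160,-352,0,0,0,-11.9],[180,-396,-10,0,0,-11.9],[200,-440,-20,0,0,-11.9]]'
python3 - <<'E'
from h import *
D=grab('2')
for c,z in(("red",.024),("bat",.012),("green",.014)):
  for n in D:
    for b in blobs(D[n],n,c,80): print(c,n,np.round(cen(b),1),rect(D[n],b,z))
cv2.imwrite("pics/crop2.png",cv2.resize(np.hstack([D["scene"]["color"][160:290,360:500],D["top"]["color"][240:370,130:270]]),(784,364),interpolation=cv2.INTER_CUBIC))
E
```

```text
t: 9.4
ee_pos: [0.4645, 0.2623, 0.1309]
tool_rot: [[0.001, -0.076, 0.997], [0.001, 0.997, 0.076], [-1.0, 0.001, 0.001]]
contact_force: [-0.4, -0.1, -0.9]
grip_width: 0.785
t: 10.4
ee_pos: [0.6649, -0.1801, 0.1093]
tool_rot: [[0.001, 0.132, 0.991], [-0.0, 0.991, -0.132], [-1.0, -0.0, 0.001]]
contact_force: [-0.5, 0.3, 1.5]
grip_width: 0.779
red scene [441.6 219. ] [466.6 258.9 145.2  56.1   3.9]
red top [202.9 303.2] [463.1 262.6 136.3  55.9   4.5]
bat scene [425.1 218.5] [466.8 224.2 166.7  25.2   4.4]
bat scene [459.4 213.6] [433.3 299.2 111.   17.4   5.6]
bat top [208.2 311.6] [461.9 263.6 166.1  99.8   4.4]
green scene [231.3 246.9] [ 674.2 -198.7   93.4   16.9   -7.6]
```

View pics/crop2.png

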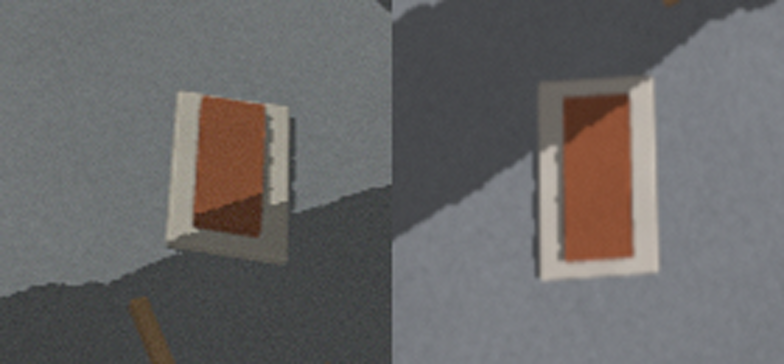

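The crop shows the terracotta tile flat and centred on the bat, with margins even to about 1 mm and an angle of about 4.3°, the same as the bat's. Next is the green stick.

```bash
python3 -m jog '[[4,-10,-10,0,0,0],[8,-20.7,-20,0,0,0],[8,-20.7,-35,0,0,0],[8,-20.7,-52,0,0,0],[8,-20.7,-68,0,0,0],[8,-20.7,-78,0,0,0],[8,-20.7,-86,0,0,0],[8,-20.7,-90,0,0,0],[8,-20.7,-92,0,0,0],[8,-20.7,-92,0,0,0]]'
python3 -m jog '[[0,0,0,0,0,0],[0,0,0,0,0,0],[0,0,0,0,0,0],[0,0,0,0,0,0],[0,0,0,0,0,0],[0,0,0,0,0,0],[0,0,0,0,0,0],[0,0,0,0,0,0],[0,0,0,0,0,0],[0,0,0,0,0,0]]' -1 20
```

```text
t: 11.5
ee_pos: [0.6723, -0.1987, 0.0168]
tool_rot: [[0.0, 0.132, 0.991], [-0.0, 0.991, -0.132], [-1.0, -0.0, 0.0]]
contact_force: [-0.8, 0.0, 0.1]
grip_width: 0.779
t: 12.5
ee_pos: [0.6722, -0.1986, 0.0166]
tool_rot: [[-0.0, 0.132, 0.991], [-0.0, 0.991, -0.132], [-1.0, -0.0, -0.0]]
contact_force: [-0.3, -0.5, 0.7]
grip_width: 0.154
```

```bash
python3 -m jog '[[0,0,30,0,0,0],[0,0,70,0,0,0],[-10,18,100,0,0,-4],[-30,55,100,0,0,-10],[-52,94,100,0,0,-17],[-74,133,100,0,0,-24],[-96,172,100,0,0,-31],[-118,211,100,0,0,-38],[-140,250,100,0,0,-45],[-162,289,100,0,0,-52]]'
python3 -m jog '[[-22,40,0,0,0,-6.5],[-44,80,0,0,0,-13],[-66,120,0,0,0,-20],[-84,154,0,0,0,-26.1],[-91.4,168.6,0,0,0,-26.1],[-91.4,168.6,-15,0,0,-26.1],[-91.4,168.6,-30,0,0,-26.1],[-91.4,168.6,-45,0,0,-26.1],[-91.4,168.6,-55,0,0,-26.1],[-91.4,168.6,-60,0,0,-26.1]]'
python3 -m jog '[[0,0,-4,0,0,0],[0,0,-8,0,0,0],[0,0,-11,0,0,0],[0,0,-13,0,0,0],[0,0,-14,0,0,0],[0,0,-15,0,0,0],[0,0,-15.6,0,0,0],[0,0,-16,0,0,0],[0,0,-16.2,0,0,0],[0,0,-16.2,0,0,0]]'
```

```text
t: 13.5
ee_pos: [0.5091, 0.0917, 0.1168]
tool_rot: [[0.0, 0.865, 0.502], [0.0, 0.502, -0.865], [-1.0, 0.0, 0.0]]
contact_force: [0.4, 0.3, 0.4]
grip_width: 0.153
t: 14.5
ee_pos: [0.4185, 0.2588, 0.0559]
tool_rot: [[-0.001, 0.997, 0.075], [-0.0, 0.075, -0.997], [-1.0, -0.001, 0.0]]
contact_force: [-0.5, 0.7, -0.7]
grip_width: 0.151
t: 15.5
ee_pos: [0.4188, 0.259, 0.0406]
tool_rot: [[-0.0, 0.997, 0.075], [-0.0, 0.075, -0.997], [-1.0, -0.0, 0.0]]
contact_force: [-2.0, -0.1, 4.2]
grip_width: 0.152
```

```bash
python3 -m jog '[[0,0,0,0,0,0],[0,0,0,0,0,0],[0,0,0,0,0,0],[0,0,0,0,0,0],[0,0,5,0,0,0],[0,0,15,0,0,0],[0,0,35,0,0,0],[0,0,60,0,0,0],[10,-1,75,0,0,-4],[30,-4,75,0,0,-10]]' 0
python3 -m jog '[[40,-5,0,0,0,-7],[78,-10,0,0,0,-14],[116,-15,0,0,0,-21],[154,-20,0,0,0,-28],[190,-25,0,0,0,-35],[208,-27.4,0,0,0,-42],[208,-27.4,-10,0,0,-49],[208,-27.4,-25,0,0,-55.8],[208,-27.4,-40,0,0,-55.8],[208,-27.4,-55,0,0,-55.8]]'
```

```text
t: 16.5
ee_pos: [0.4495, 0.2556, 0.1184]
tool_rot: [[0.003, 0.995, -0.101], [0.002, -0.101, -0.995], [-1.0, 0.003, -0.002]]
contact_force: [1.1, 0.7, -0.2]
grip_width: 0.504
t: 17.5
ee_pos: [0.6567, 0.2276, 0.0601]
tool_rot: [[0.0, 0.481, -0.877], [0.0, -0.877, -0.481], [-1.0, 0.0, -0.0]]
contact_force: [0.3, 0.4, 0.1]
grip_width: 0.501
```

```bash
python3 -m jog '[[0,0,-10,0,0,0],[0,0,-20,0,0,0],[0,0,-28,0,0,0],[0,0,-35,0,0,0],[0,0,-39,0,0,0],[0,0,-42,0,0,0],[0,0,-43.8,0,0,0],[0,0,-43.8,0,0,0],[0,0,-43.8,0,0,0],[0,0,-43.8,0,0,0]]'
python3 -m jog '[[0,0,0,0,0,0],[0,0,0,0,0,0],[0,0,0,0,0,0],[0,0,0,0,0,0],[0,0,0,0,0,0],[0,0,0,0,0,0],[0,0,0,0,0,0],[0,0,0,0,0,0],[0,0,0,0,0,0],[0,0,0,0,0,0]]' -1 20
```

```text
t: 18.5
ee_pos: [0.6569, 0.2276, 0.0169]
tool_rot: [[0.0, 0.478, -0.879], [0.0, -0.879, -0.478], [-1.0, 0.0, -0.0]]
contact_force: [0.1, -0.4, -1.2]
grip_width: 0.499
t: 19.5
ee_pos: [0.6567, 0.2276, 0.0167]
tool_rot: [[0.0, 0.478, -0.879], [0.0, -0.879, -0.478], [-1.0, -0.0, -0.0]]
contact_force: [-0.7, -0.1, 0.5]
grip_width: 0.15
```

```bash
python3 -m jog '[[0,0,30,0,0,0],[0,0,60,0,0,5],[-15,4,80,0,0,12],[-40,10,80,0,0,20],[-70,18,80,0,0,28],[-100,26,80,0,0,36],[-125,32,80,0,0,44],[-140,36,80,0,0,52],[-148.2,38.2,80,0,0,60],[-148.2,38.2,80,0,0,65.8]]'
python3 -m jog '[[0,0,-12,0,0,0],[0,0,-24,0,0,0],[0,0,-34,0,0,0],[0,0,-42,0,0,0],[0,0,-47,0,0,0],[0,0,-51,0,0,0],[0,0,-54,0,0,0],[0,0,-55.5,0,0,0],[0,0,-56.2,0,0,0],[0,0,-56.2,0,0,0]]'
```

```text
t: 20.5
ee_pos: [0.5074, 0.266, 0.0966]
tool_rot: [[-0.0, 0.997, 0.082], [-0.0, 0.082, -0.997], [-1.0, -0.0, 0.0]]
contact_force: [0.4, 0.8, 0.1]
grip_width: 0.153
t: 21.5
ee_pos: [0.5087, 0.2658, 0.0407]
tool_rot: [[0.0, 0.997, 0.075], [0.0, 0.075, -0.997], [-1.0, 0.0, -0.0]]
contact_force: [-0.3, -0.6, -0.2]
grip_width: 0.15
```

```bash
python3 -m jog '[[0,0,-0.2,0,0,0],[0,0,-0.4,0,0,0],[0,0,-0.5,0,0,0],[0,0,-0.5,0,0,0],[0,0,-0.5,0,0,0],[0,0,-0.5,0,0,0],[0,0,-0.5,0,0,0],[0,0,-0.5,0,0,0],[0,0,-0.5,0,0,0],[0,0,-0.5,0,0,0]]'
```

```text
t: 22.5
ee_pos: [0.5087, 0.2659, 0.0406]
tool_rot: [[0.0, 0.997, 0.075], [0.0, 0.075, -0.997], [-1.0, 0.0, -0.0]]
contact_force: [-2.6, -1.6, 10.6]
grip_width: 0.15
```

```bash
python3 -m jog '[[0,0,0,0,0,0],[0,0,0,0,0,0],[0,0,0,0,0,0],[0,0,0,0,0,0],[0,0,5,0,0,0],[0,0,15,0,0,0],[0,0,35,0,0,0],[0,0,60,0,0,0],[-2,-10,75,0,0,4],[-5,-40,75,0,0,12]]' 0
python3 -m jog '[[-5,-45,0,0,0,8],[-10,-90,0,0,0,16],[-15,-135,0,0,0,24],[-20,-180,0,0,0,32],[-24,-215,0,0,0,40],[-26.4,-227.4,0,0,0,48],[-26.4,-227.4,0,0,0,56],[-26.4,-227.4,0,0,0,64],[-26.4,-227.4,0,0,0,72.5],[-26.4,-227.4,-10,0,0,72.5]]' 1
python3 - <<'E'
from h import *
D=grab('3')
for c,z in(("red",.024),("green",.038),("pale",.038),("blue",.012)):
  for n in D:
    for b in blobs(D[n],n,c,40): print(c,n,np.round(cen(b),1),rect(D[n],b,z))
cv2.imwrite("pics/crop3.png",cv2.resize(np.hstack([D["scene"]["color"][160:290,360:500],D["top"]["color"][240:370,130:270]]),(784,364),interpolation=cv2.INTER_CUBIC))
E
```

```text
t: 23.5
ee_pos: [0.5053, 0.2272, 0.1181]
tool_rot: [[0.005, 0.958, 0.286], [0.002, 0.286, -0.958], [-1.0, 0.005, -0.001]]
contact_force: [-0.1, -0.6, 0.3]
grip_width: 0.499
t: 24.5
ee_pos: [0.4782, -0.0018, 0.1062]
tool_rot: [[0.003, 0.018, 1.0], [-0.0, 1.0, -0.018], [-1.0, -0.0, 0.003]]
contact_force: [-0.6, -0.1, -0.7]
grip_width: 0.998
red scene [441.7 215.3] [458.3 259.   65.9  55.8   4.6]
red scene [440.7 238.1] [527.  262.9  53.8  24.2 -86.1]
red top [203.  301.6] [466.6 262.1  78.   52.6   3.6]
red top [203.4 328.5] [402.7 257.3  54.2  15.2 -85.9]
red top [202.7 277.2] [523.6 265.7  52.9  16.  -85.7]
green scene [444.3 201. ] [424.  257.5  89.   22.1 -85.5]
green top [201.1 321.5] [419.3 260.8  88.4  11.5 -85.6]
pale scene [395.5 337.3] [807.4 201.1  88.2  17.9  42.5]
pale scene [284.5 329.7] [849.9 -15.8  97.1  14.8  -7.7]
pale scene [470.1 305.9] [698.1 340.4  93.4  14.  -19.1]
pale scene [439.8 209.5] [461.4 256.   57.2  42.8 -83. ]
pale scene [325.3 254.4] [653.5  17.2  31.4  29.5 -74.3]
pale top [173.7 215. ] [674.2 342.4  88.7  18.6 -19.3]
pale top [205.5 312.1] [447.5 257.8  56.9  39.2 -85.3]
pale top [321.3 156.1] [832.5 -16.7  99.5  16.5  -7.8]
pale top [233.4 172.5] [785.8 202.9  90.3  14.5  42.6]
pale top [203.  328.6] [403.1 254.2  57.9  18.1 -85.4]
pale top [305.  222.2] [660.2  21.6  32.7  29.5   0.9]
blue scene [333.7 203.2] [479.9  -3.2 145.9  55.6  -0.9]
```

View pics/crop3.png

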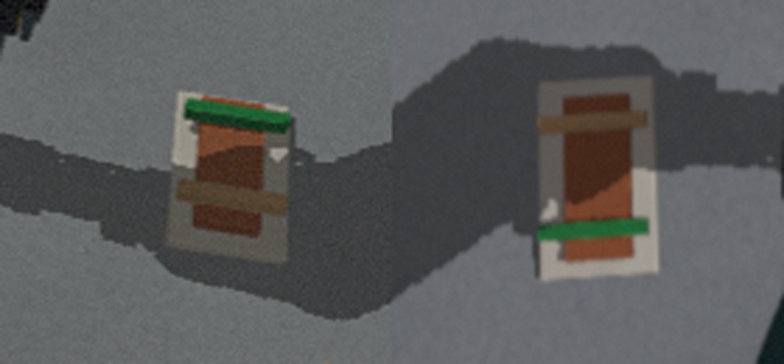

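The crop shows both sticks crosswise at about equal distances from the ends, overhanging evenly once parallax is allowed for (within 1–2 mm). Now the blue tile.

```bash
python3 -m jog '[[0,0,-15,0,0,0],[0,0,-30,0,0,0],[0,0,-45,0,0,0],[0,0,-60,0,0,0],[0,0,-72,0,0,0],[0,0,-80,0,0,0],[0,0,-85,0,0,0],[0,0,-88.3,0,0,0],[0,0,-88.3,0,0,0],[0,0,-88.3,0,0,0]]'
python3 -m jog '[[0,0,0,0,0,0],[0,0,0,0,0,0],[0,0,0,0,0,0],[0,0,0,0,0,0],[0,0,0,0,0,0],[0,0,0,0,0,0],[0,0,0,0,0,0],[0,0,0,0,0,0],[0,0,0,0,0,0],[0,0,0,0,0,0]]' -1 30
```

```text
t: 25.6
ee_pos: [0.4774, -0.0017, 0.0169]
tool_rot: [[0.0, 0.021, 1.0], [-0.0, 1.0, -0.021], [-1.0, -0.0, 0.0]]
contact_force: [-0.0, 0.3, -0.2]
grip_width: 0.999
t: 26.6
ee_pos: [0.4772, -0.0016, 0.0167]
tool_rot: [[0.0, 0.02, 1.0], [0.0, 1.0, -0.02], [-1.0, 0.0, 0.0]]
contact_force: [-1.2, 0.1, 4.6]
grip_width: 0.611
```

```bash
python3 -m jog '[[0,0,30,0,0,0],[0,0,65,0,0,0],[-1,25,80,0,0,0.5],[-3,68,80,0,0,1.5],[-5,112,80,0,0,2.5],[-7,156,80,0,0,3.5],[-9,200,80,0,0,4.5],[-11,240,80,0,0,5.4],[-12.3,258,80,0,0,5.4],[-12.3,263.8,80,0,0,5.4]]'
python3 -m jog '[[0,0,-3,0,0,0],[0,0,-10,0,0,0],[0,0,-18,0,0,0],[0,0,-25,0,0,0],[0,0,-30,0,0,0],[0,0,-34,0,0,0],[0,0,-37,0,0,0],[0,0,-39,0,0,0],[0,0,-40,0,0,0],[0,0,-40.5,0,0,0]]'
python3 -m jog '[[0,0,-0.4,0,0,0],[0,0,-0.8,0,0,0],[0,0,-1.2,0,0,0],[0,0,-1.5,0,0,0],[0,0,-1.7,0,0,0],[0,0,-1.7,0,0,0],[0,0,-1.7,0,0,0],[0,0,-1.7,0,0,0],[0,0,-1.7,0,0,0],[0,0,-1.7,0,0,0]]'
```

```text
t: 27.6
ee_pos: [0.4644, 0.2638, 0.0964]
tool_rot: [[-0.0, -0.076, 0.997], [-0.0, 0.997, 0.076], [-1.0, 0.0, -0.0]]
contact_force: [0.1, -0.3, -2.9]
grip_width: 0.611
t: 28.6
ee_pos: [0.4649, 0.2622, 0.0562]
tool_rot: [[0.0, -0.074, 0.997], [0.0, 0.997, 0.074], [-1.0, 0.0, 0.0]]
contact_force: [0.4, -0.7, -2.6]
grip_width: 0.611
t: 29.6
ee_pos: [0.4649, 0.2622, 0.0547]
tool_rot: [[0.0, -0.074, 0.997], [0.0, 0.997, 0.074], [-1.0, 0.0, 0.0]]
contact_force: [-2.4, -1.1, 6.1]
grip_width: 0.609
```

```bash
python3 -m jog '[[0,0,0,0,0,0],[0,0,0,0,0,0],[0,0,0,0,0,0],[0,0,0,0,0,0],[0,0,0,0,0,0],[0,0,8,0,0,0],[0,0,25,0,0,0],[0,0,50,0,0,0],[0,0,70,0,0,0],[5,-6,75,0,0,0]]' 0.56
python3 -m jog '[[27,-33,0,0,0,0],[54,-66,0,0,0,0],[81,-100,0,0,0,0],[108,-134,0,0,0,0],[135,-168,0,0,0,0],[162,-202,0,0,0,0],[180,-225,0,0,0,0],[189.6,-236.2,0,0,0,0],[189.6,-236.2,0,0,0,0],[189.6,-236.2,-10,0,0,0]]' 0.8
python3 - <<'E'
from h import *
D=grab('4')
for c,z in(("blue",.05),("bat",.012),("green",.038)):
  for n in D:
    for b in blobs(D[n],n,c,40): print(c,n,np.round(cen(b),1),rect(D[n],b,z))
cv2.imwrite("pics/crop4.png",cv2.resize(np.hstack([D["scene"]["color"][160:290,360:500],D["top"]["color"][240:370,130:270]]),(784,364),interpolation=cv2.INTER_CUBIC))
cv2.imwrite("pics/crop4b.png",cv2.resize(D["scene"]["color"][140:340,240:440],(600,600),interpolation=cv2.INTER_CUBIC))
E
```

```text
t: 30.6
ee_pos: [0.4708, 0.2568, 0.1318]
tool_rot: [[0.003, -0.074, 0.997], [0.001, 0.997, 0.074], [-1.0, 0.001, 0.003]]
contact_force: [-0.4, 0.3, 0.3]
grip_width: 0.778
t: 31.6
ee_pos: [0.6594, 0.0204, 0.1197]
tool_rot: [[0.001, -0.074, 0.997], [0.0, 0.997, 0.074], [-1.0, 0.0, 0.001]]
contact_force: [0.5, 1.3, -0.7]
grip_width: 0.897
blue scene [444.2 212.6] [467.2 259.  146.3  55.9   4.1]
blue top [200.3 302.3] [464.2 262.1 137.3  57.5   3.7]
bat scene [427.5 226.9] [464.2 259.9 167.3  97.1   4.7]
bat top [216.5 288. ] [487.7 264.6 122.6  97.7   4.9]
bat top [200.2 334.9] [390.2 264.3  89.1  29.9 -77.5]
```

View pics/crop4.png

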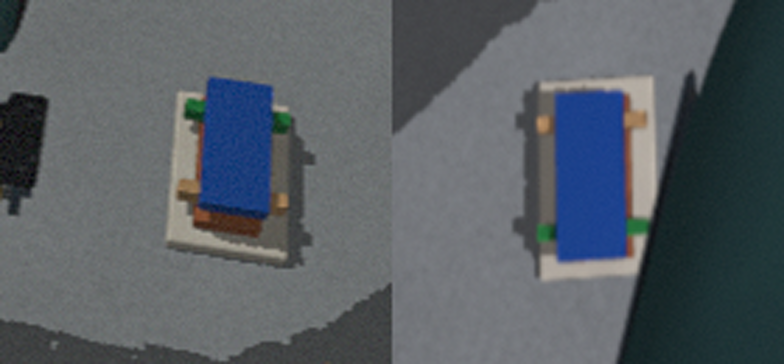

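View pics/crop4b.png

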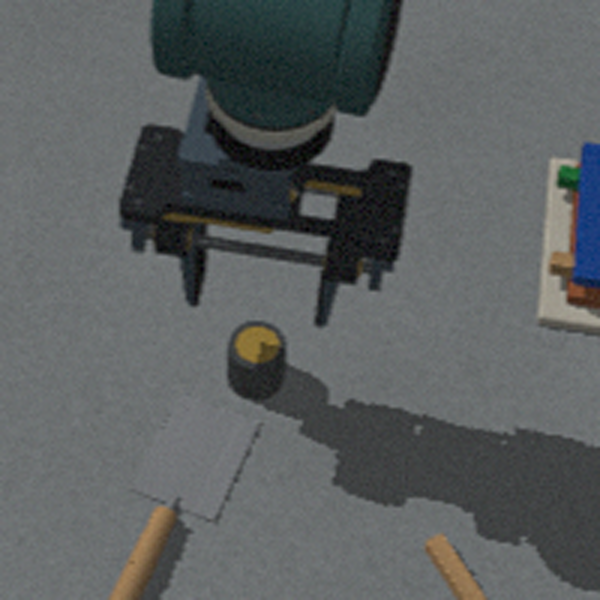

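The blue tile lies square over the terracotta (top camera 464.2,262.1 against 463.1,262.6). The weight stands at crop (257,360), clear between the open fingers, and the spatula blade is behind it. Gripping the weight.

```bash
python3 -m jog '[[0,0,-15,0,0,0],[0,0,-30,0,0,0],[0,0,-45,0,0,0],[0,0,-58,0,0,0],[0,0,-70,0,0,0],[0,0,-80,0,0,0],[0,0,-86,0,0,0],[0,0,-89.6,0,0,0],[0,0,-89.6,0,0,0],[0,0,-89.6,0,0,0]]'
python3 -m jog '[[0,0,0,0,0,0],[0,0,0,0,0,0],[0,0,0,0,0,0],[0,0,0,0,0,0],[0,0,0,0,0,0],[0,0,0,0,0,0],[0,0,0,0,0,0],[0,0,0,0,0,0],[0,0,0,0,0,0],[0,0,0,0,0,0]]' -1 40
```

```text
t: 32.7
ee_pos: [0.6598, 0.0199, 0.0302]
tool_rot: [[0.001, -0.074, 0.997], [-0.0, 0.997, 0.074], [-1.0, -0.0, 0.001]]
contact_force: [-0.4, 0.6, -0.2]
grip_width: 0.901
t: 33.7
ee_pos: [0.6595, 0.02, 0.0299]
tool_rot: [[-0.0, -0.074, 0.997], [0.0, 0.997, 0.074], [-1.0, 0.0, -0.0]]
contact_force: [-1.1, 2.8, 2.7]
grip_width: 0.476
```

```bash
python3 -m jog '[[0,0,20,0,0,0],[0,0,50,0,0,0],[0,0,85,0,0,0],[-15,19,100,0,0,0],[-40,50,100,0,0,0],[-68,84,100,0,0,0],[-96,119,100,0,0,0],[-124,154,100,0,0,0],[-152,189,100,0,0,0],[-176,219,100,0,0,0]]'
python3 -m jog '[[-13,16,0,0,0,0],[-18.8,23.2,0,0,0,0],[-18.8,23.2,-5,0,0,0],[-18.8,23.2,-15,0,0,0],[-18.8,23.2,-25,0,0,0],[-18.8,23.2,-34,0,0,0],[-18.8,23.2,-41,0,0,0],[-18.8,23.2,-45,0,0,0],[-18.8,23.2,-47.5,0,0,0],[-18.8,23.2,-48.5,0,0,0]]'
python3 -m jog '[[0,0,-0.4,0,0,0],[0,0,-0.8,0,0,0],[0,0,-1.1,0,0,0],[0,0,-1.4,0,0,0],[0,0,-1.7,0,0,0],[0,0,-1.7,0,0,0],[0,0,-1.7,0,0,0],[0,0,-1.7,0,0,0],[0,0,-1.7,0,0,0],[0,0,-1.7,0,0,0]]'
```

```text
t: 34.7
ee_pos: [0.4815, 0.24, 0.1294]
tool_rot: [[-0.001, -0.074, 0.997], [-0.0, 0.997, 0.074], [-1.0, -0.0, -0.001]]
contact_force: [1.2, 0.2, -3.6]
grip_width: 0.475
t: 35.7
ee_pos: [0.4647, 0.2621, 0.0812]
tool_rot: [[-0.0, -0.074, 0.997], [-0.0, 0.997, 0.074], [-1.0, -0.0, -0.0]]
contact_force: [0.1, -0.1, -4.2]
grip_width: 0.475
t: 36.7
ee_pos: [0.4648, 0.2622, 0.0799]
tool_rot: [[0.0, -0.074, 0.997], [0.0, 0.997, 0.074], [-1.0, 0.0, 0.0]]
contact_force: [-2.7, -1.2, 5.1]
grip_width: 0.471
```

Contact is light (5 N). Releasing, rising and backing away toward y = 0, clear of the stack.

```bash
python3 -m jog '[[0,0,0,0,0,0],[0,0,0,0,0,0],[0,0,0,0,0,0],[0,0,0,0,0,0],[0,0,0,0,0,0],[0,0,0,0,0,0],[0,0,10,0,0,0],[0,0,30,0,0,0],[0,0,60,0,0,0],[0,0,90,0,0,0]]' 0.6
python3 -m jog '[[0,-15,20,0,0,0],[0,-60,20,0,0,0],[0,-105,20,0,0,0],[0,-150,20,0,0,0],[0,-195,20,0,0,0],[0,-240,20,0,0,0],[0,-285,20,0,0,0],[0,-330,20,0,0,0],[0,-360,20,0,0,0],[0,-360,20,0,0,0]]'
python3 - <<'E'
from h import *
D=grab('5')
near=lambda n,c,p,a=20:min(blobs(D[n],n,c,a),key=lambda b:np.linalg.norm(cen(b)-p))
for c,z in(("blue",.05),("bat",.012)):
  for n in D:
    for b in blobs(D[n],n,c,80): print(c,n,np.round(cen(b),1),rect(D[n],b,z))
for n in D:
  p=proj(D[n],[.4647,.2622,.095]); b=near(n,"brass",p); print("brass",n,np.round(p,1),np.round(cen(b),1),np.round(cast(D[n],cen(b),.095)*1000,1))
print("brass tri",np.round(tri(D,*[cen(near(n,"brass",proj(D[n],[.4647,.2622,.095])))for n in("scene","top")])*1000,1))
cv2.imwrite("pics/crop5.png",cv2.resize(np.hstack([D["scene"]["color"][160:290,360:500],D["top"]["color"][240:370,130:270]]),(784,364),interpolation=cv2.INTER_CUBIC))
E
```

```text
t: 37.7
ee_pos: [0.4644, 0.2621, 0.1711]
tool_rot: [[-0.0, -0.074, 0.997], [-0.0, 0.997, 0.074], [-1.0, -0.0, -0.0]]
contact_force: [-0.2, -0.1, 0.7]
grip_width: 0.801
t: 38.7
ee_pos: [0.4648, -0.1006, 0.1905]
tool_rot: [[0.001, -0.07, 0.998], [-0.001, 0.998, 0.07], [-1.0, -0.001, 0.001]]
contact_force: [0.7, 0.4, -0.0]
grip_width: 0.797
blue scene [442.5 219.1] [467.2 258.8 146.4  55.    4.2]
blue top [201.1 303.3] [463.9 261.  136.7  55.    3.7]
bat top [211.2 327.7] [419.  260.9  98.4  77.1 -85.7]
brass scene [450.5 198.4] [449.5 197.6] [[462.8 259.7  95. ]]
brass top [195.5 300.8] [194.9 301.1] [[464.1 263.4  95. ]]
brass tri [464.1 261.   96.9]
```

View pics/crop5.png

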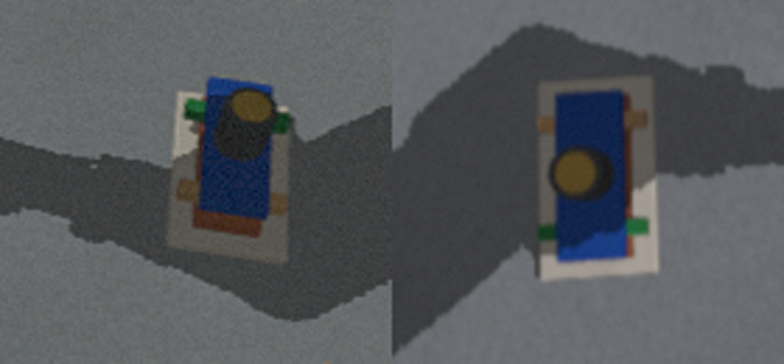

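View pics/top5.png

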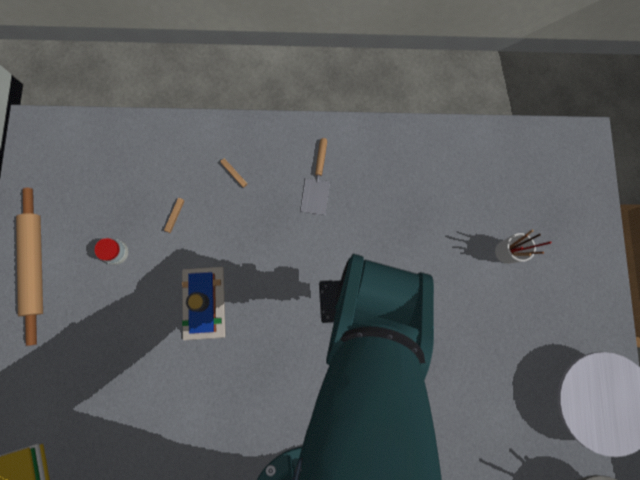

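The stack is complete. The weight's brass disc is at (464,261,97), within about 1 mm of the blue tile's centre. The jar (107,249), pot (521,247) and spatula (315,195) are unchanged, and the arm is clear. Handing in.

```bash
python3 -c "
from workcell import robot
print(robot.sign_off())"
```

```text
the job is handed in; nothing more can be done
None
```

The drying stack is built in the order asked and handed in at about 39 s. Terracotta tile, green and pale sticks, blue tile and weight were each lowered until the wrist felt contact (4–11 N), then released. The pale stick is the one that was nearest the base.

**Last checks:**
- **Tiles:** In the top camera the terracotta tile was within about 1–2 mm of the bat's centre, and the blue tile within about 1 mm of the terracotta one.
- **Weight:** It stands upright, with its disc triangulated at (464, 261, 97) mm, about 1 mm from the blue tile's centre.
- **Sticks:** The green stick is about 45 mm from the tile's middle and 1–2 mm off centre across its width. The pale stick was in shadow, so I only judged it by eye in the crop. It looked the same as the green one.
- **Bystanders:** The glaze jar, brush pot and spatula are at the same pixels as at the start.

**Disagreement:** The scene and top cameras differed by 2–4 mm in absolute position. I relied on comparisons within a single camera.

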